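# Turn over the upside-down impeller for welding

## Robot

A 6-joint arm with a two-finger parallel gripper is mounted at the origin on the work surface. World frame = base frame: x ahead of the robot, y to its left, z up, the work surface at z = 0. Lengths are in m, angles in rad, forces in N, time in s.
With the tool pointing down it reaches from about 0.325 to 0.9 m from the base axis. Payload 6.1 kg.
Tool frame: the origin (TCP) lies midway between the tips of the shut fingers; the grasp point (between the pads) lies 19 mm behind it; z points along the fingers, y is the line along which they close (so a half turn about z gives the same grasp; the last joint's range is limited). The gripper opens to 85 mm and grips with 20 to 120 N. Pads are 22 mm wide; open, the fingers measure 114 mm over their backs; the gripper's body (76 mm by 85 mm) begins 54 mm behind the grasp point. The pads swing forward as they close: fully open they stand 13 mm farther back than shut.
Start: joints at [1.059, 0.22, 1.526, -0, 1.395, -0.126], TCP at [0.235, 0.579, 0.231] pointing down, gripper open.
Joint ranges: [-2.98, 2.98], [-0.91, 2.08], [0.09, 2.57], [-1.24, 4.39], [0.2, 2.65], [-2.68, 2.68]. Speed limits (rad/s): [2.57, 2.57, 3.01, 3.14, 3.14, 3.14].

## Interface

Orientations are given as a 3x3 rotation matrix whose columns are the frame's x, y, z axes.
In Python, from station import bot gives the robot as it stands. The module is installed in compiled form; this text tells all that it offers.
- The arm moves only by the tool carry_out, never from a script. Its argument "series" is a list of rows, each an object of numbers: "tx", "ty", "tz": the shift along the tool's x, y, z normalised to -1 to 1, where 1 is 0.8 m; "wx", "wy", "wz": the turn, a rotation vector about the tool's x, y, z normalised to -1 to 1, where 1 is pi rad; "gripper": the opening, from 0 (shut) to 1 (fully open). A call has 1 to 12 rows; each row is the pose to reach, as a shift and turn from the pose commanded when the call began, along the tool's axes at that moment, turning the shorter way round; what a row does not reach only later rows make up. A row lasts 1/8 s, in which the tool goes at most 62.5 mm and 10.7 degrees, less where a joint would pass 70% of its speed; a pose out of reach is approached as far as the arm can. A call with a number of a shift or a turn outside -1 to 1 is refused whole. A call with a gripper value outside its range is refused whole. The fingers move at their own pace and stop on an object; "force" is the grip in N (left out, the last holds). Time passes only in rows, so rows that repeat a pose let the fingers close. It gives the time, the measured TCP pose, the force, the opening and the grip force at its end, in the units of the state.
- bot.state(): the state, without advancing time (a new reading comes with each control period).
- bot.grab_frame(name): name is "scene" or "top" or "wrist"; returns the picture (400x640x3 uint8, red, green, blue); there is no depth.
- bot.camera_info(name): a dict with "intrinsics" (3x3 intrinsics, pixels), "camera_from_world" (4x4, takes a point from world to camera coordinates); the wrist camera has in their place "tool_from_camera" (4x4, takes a point from camera to tool coordinates, whose origin is the TCP and whose axes are the flange's). Camera axes: x right, y down, z forward; pixel columns grow to the right and rows downward; lengths in m; the calibration is good to about 2 mm. The wrist camera is an equidistant fisheye: a pixel r from the principal point sees the ray r / f radians off the axis. A picture is of the moment at which its call begins: read the wrist's pose just before it. camera_info takes no time and is no camera call.
- bot.close_job(): hands the job in; it is judged then, once.
The state is a dict: "clock": time; "joint_pos": joint angles; "dq": joint speeds; "joint_torque": joint torques, N m; "position": TCP position; "tcp_rot": TCP orientation; "contact_force": force on the tool from outside, world axes, zero at the start; "wrist_torque": the same for the moment, N m; "gripper_width": finger opening in m; "gripper_force": force on a finger pad.
Only numpy, scipy, OpenCV 4.12 (cv2) and the standard library are available. Lean on these libraries where they do the work, as an engineer would, in place of code of your own. Each camera call takes 0.05 s, during which the arm holds its last target. There are 200 camera calls.

## Task

Two grey impellers lie on the two flaps of the turnover jig, and one of them came upside down, with its plain back up and its vanes hidden. Swing that impeller's flap up and over by its bar, so that the impeller tips onto the blue plate with its vanes up, then lay the flap back down flat. Finally slide the impeller along its lane until it lies flat against both stop pins; leave the other impeller and its flap alone.

Things in the scene. Friction and masses are not known exactly. Their poses are not given: they have to be found in the camera images.
- jig: turnover jig fixed to the table, 262 x 186 mm: two equal lanes 84 mm apart, each with a tipping flap near the robot and, past the hinge, a flat blue plate (top 20 mm above the table) with two stop pins. Origin at table level under the hinge line, midway between lanes; x along the lanes away from the robot, z up. A tipped impeller lands with its near rim about 35 to 60 mm past the hinge axis.
- flap_left (a joint): left (+y) flap: an aluminium tray 72 x 76 mm, floor 42 mm above the table when down, 13 mm cheeks, a 13 mm lip at its hinge (far) end, 13 mm short of the axis. 0 = down; grows as the near end is lifted up and over, away from the robot; stops at 1.92 rad. Stiff: it stays at any angle, 1 to 5 N at the bar swing it. The impeller slides to the lip and topples over it by about 1.8 rad.
- flap_right (a joint): right (-y) flap: an aluminium tray 72 x 76 mm, floor 42 mm above the table when down, 13 mm cheeks, a 13 mm lip at its hinge (far) end, 13 mm short of the axis. 0 = down; grows as the near end is lifted up and over, away from the robot; stops at 1.92 rad. Stiff: it stays at any angle, 1 to 5 N at the bar swing it. The impeller slides to the lip and topples over it by about 1.8 rad.
- flap_left_bar (a point): middle of the round steel pull bar (10 mm diameter, 66 mm long, parallel to the hinge axis) at the near end of the left flap. With the flap down it lies 140 mm from the hinge axis towards the robot and 16 mm above it, 38 mm above the table; it swings with the flap. 50 mm are free between bar and tray; two thin rods at 31 mm either side of the middle carry it. This point turns with the flap.
- flap_right_bar (a point): middle of the round steel pull bar (10 mm diameter, 66 mm long, parallel to the hinge axis) at the near end of the right flap. With the flap down it lies 140 mm from the hinge axis towards the robot and 16 mm above it, 38 mm above the table; it swings with the flap. 50 mm are free between bar and tray; two thin rods at 31 mm either side of the middle carry it. This point turns with the flap.
- flap_left_hinge (a point): point on the hinge axis of the left flap, in the middle of its width, 22 mm above the table. Its x axis points along the lane from the flap to the outfeed plate (away from the robot), y along the hinge axis, z up. Fixed to the jig.
- flap_right_hinge (a point): point on the hinge axis of the right flap, in the middle of its width, 22 mm above the table. Its x axis points along the lane from the flap to the outfeed plate (away from the robot), y along the hinge axis, z up. Fixed to the jig.
- nest_left (a point): where the centre of an impeller is when it lies flat on the outfeed plate, touching both steel stop pins (8 mm diameter, 12 mm tall) at the far end of the left lane: 100 mm beyond the hinge axis, 28 mm above the table. The pins stand 35 mm from here, 45 degrees left and right of the lane's direction. Same axes as the hinge point.
- nest_right (a point): where the centre of an impeller is when it lies flat on the outfeed plate, touching both steel stop pins (8 mm diameter, 12 mm tall) at the far end of the right lane: 100 mm beyond the hinge axis, 28 mm above the table. The pins stand 35 mm from here, 45 degrees left and right of the lane's direction. Same axes as the hinge point.
- impeller_over_center (a point): the impeller that starts upside down (z axis pointing down), on either flap. Grey plastic, about 35 g, 62 mm diameter, 16 mm thick in all: an 8 mm plate, and on one face seven curved vanes and a small hub, 8 mm high; the other face is plain with a dark round spot. This point is its centre, half-way up. Its z axis points out of the vaned face. 
- impeller_ok_center (a point): the impeller that already lies right side up (z axis up), on the other flap. The same kind: 62 mm diameter, 16 mm thick in all: an 8 mm plate, and on one face seven curved vanes and a small hub, 8 mm high; the other face is plain with a dark round spot. This point is its centre, half-way up. Its z axis points out of the vaned face. 
Things that resemble listed ones, but are neither listed nor needed, are in the scene too. What is shaped like the part that bears impeller_ok_center but brown, green or pink is not meant.

How it is judged:
By the outcome, as a careful person would: the job done as asked, in the order asked, and still so for the second after the job is handed in, with the robot touching nothing.
It also fails if it takes over 58 s, if anything falls off the work surface, if the arm or the gripper's body presses on something with over 40 N, if the wrist force passes 120 N, or if a joint passes its speed limit or range.

## Working session

There is one attempt and no reset: what is moved stays moved. The work goes in short steps, Python scripts to look and compute and a tool call to move; the robot and the scene stay as the last step left them, time stands still between calls to the robot, and variables do not carry over. Pictures are saved under pics/ and viewed, at most 10 in all, crops included, and the job is handed in when it is done.

Besides the shell and the picture viewer there is one more tool, called after "Emit:" as name(argument=value, ...) on one line, values as JSON. carry_out: Moves the arm, as the interface text tells. Its arguments: {"type":"object","properties":{"series":{"type":"array","items":{"type":"object","properties":{"tx":{"type":"number"},"ty":{"type":"number"},"tz":{"type":"number"},"wx":{"type":"number"},"wy":{"type":"number"},"wz":{"type":"number"},"gripper":{"type":"number"}}}},"force":{"type":"number"}},"required":["series"]}

```bash
mkdir -p pics
python3 - <<'E'
from station import bot
import cv2
s=bot.state();print(s['clock'],s['position'],s['tcp_rot'])
for n in("scene","top"):
    cv2.imwrite(f'pics/{n}0.png',bot.grab_frame(n)[:,:,::-1]);c=bot.camera_info(n);print(n,c)
print(bot.camera_info("wrist"))
E
```

```text
0.0 [0.23491028 0.57850944 0.23016695] [[-9.26484989e-01  3.76330489e-01 -9.63282912e-04]
 [ 3.76331650e-01  9.26483359e-01 -1.75345536e-03]
 [ 2.32586873e-04 -1.98706392e-03 -9.99997999e-01]]
scene {'intrinsics': array([[380.32113876,   0.        , 322.58623076],
       [  0.        , 380.32113876, 191.53511543],
       [  0.        ,   0.        ,   1.        ]]), 'camera_from_world': array([[-0.71252127,  0.70153838,  0.01254338,  0.39110652],
       [ 0.56079549,  0.58013694, -0.59071951, -0.23765831],
       [-0.42168929, -0.41386595, -0.80677947,  0.93260399],
       [ 0.        ,  0.        ,  0.        ,  1.        ]])}
top {'intrinsics': array([[372.3430845 ,   0.        , 320.65500111],
       [  0.        , 372.3430845 , 199.19641256],
       [  0.        ,   0.        ,   1.        ]]), 'camera_from_world': array([[-0.12913936, -0.99162482, -0.00180295,  0.02094167],
       [-0.97040607,  0.12674974, -0.20553969,  0.51853911],
       [ 0.20404678, -0.02479367, -0.97864712,  0.6133306 ],
       [ 0.        ,  0.        ,  0.        ,  1.        ]])}
{'intrinsics': array([[309.70691629,   0.        , 322.50874625],
       [  0.        , 309.70691629, 198.7794348 ],
       [  0.        ,   0.        ,   1.        ]]), 'tool_from_camera': array([[ 1.26243644e-03, -9.50843926e-01, -3.09667943e-01,
         7.98538322e-02],
       [ 9.99998707e-01,  1.50886673e-03, -5.56279584e-04,
        -7.56652802e-05],
       [ 9.96182718e-04, -3.09666840e-01,  9.50844601e-01,
        -1.42696232e-01],
       [ 0.00000000e+00,  0.00000000e+00,  0.00000000e+00,
         1.00000000e+00]])}
```

View pics/top0.png

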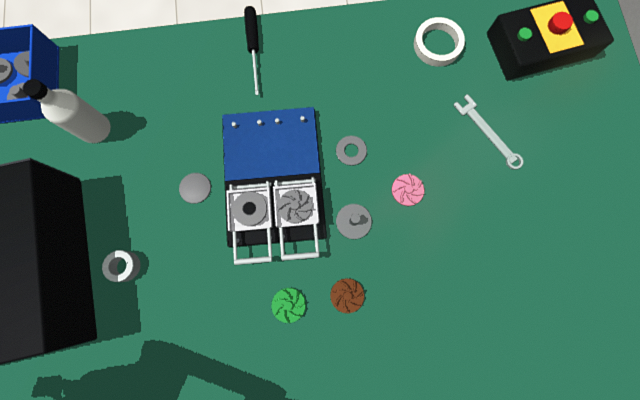

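View pics/scene0.png

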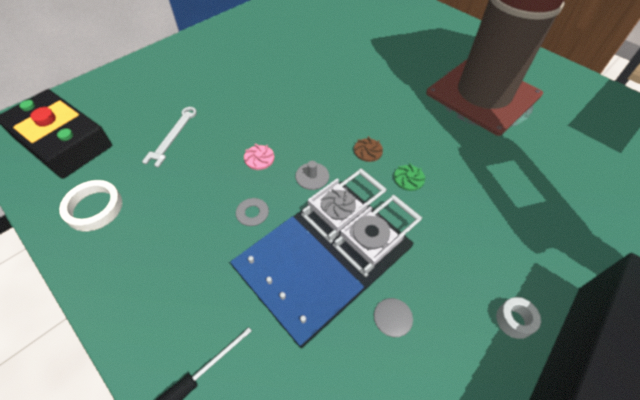

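The top view shows the jig with the left (+y) flap's impeller plain with a dark spot at (249,208). The right one at (297,206) has its vanes up. The pink, brown and green impellers and the loose discs are decoys. I'll confirm this in an enlarged crop.

Run:
```python
import cv2
a=cv2.imread('pics/top0.png')[100:270,215:335];b=cv2.resize(a,None,fx=3.5,fy=3.5,interpolation=cv2.INTER_CUBIC)
c=cv2.imread('pics/scene0.png')[165:345,225:425]
print(b.shape);cv2.imwrite('pics/c0.png',b)
```

```text
(595, 420, 3)
```

View pics/c0.png

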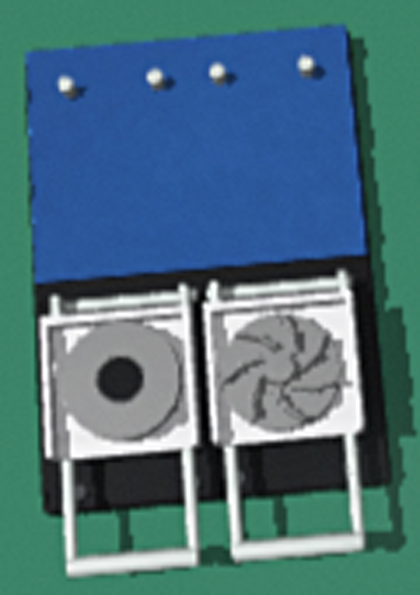

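The crop confirms it. The upside-down impeller (plain face, dark spot) is on the left flap, so I'll work on flap_left. The pins are at crop pixels (64,82), (154,74), (217,70), (305,62). The bars run from (70,568) to (197,558) and from (234,553) to (362,543).

```bash
cat > h.py <<'E'
import numpy as np
from station import bot
def proj(n,P):
    c=bot.camera_info(n);P=np.atleast_2d(P);T=c['camera_from_world'];q=(P@T[:3,:3].T+T[:3,3])@c['intrinsics'].T
    return q[:,:2]/q[:,2:]
def jig(p,L):
    c,s=np.cos(p[2]),np.sin(p[2]);L=np.atleast_2d(L)
    return np.c_[p[0]+c*L[:,0]-s*L[:,1],p[1]+s*L[:,0]+c*L[:,1],L[:,2]]
E
python3 - <<'E'
from h import *
from scipy.optimize import least_squares
d=.0247
L=np.array([[.1247,.042+d,.031],[.1247,.042-d,.031],[.1247,-.042+d,.031],[.1247,-.042-d,.031],
[-.14,.075,.040],[-.14,.009,.040],[-.14,-.009,.040],[-.14,-.075,.040]])
o=(np.array([[64,82],[154,74],[217,70],[305,62],[68,565],[199,556],[233,552],[364,542]])+.5)/3.5-.5+[215,100]
os=np.array([[303,319],[283,296],[269,280],[251,259]])
ci=lambda p:(proj("top",jig(p,L))-o)
r=least_squares(lambda p:np.r_[ci(p).ravel(),(proj("scene",jig(p,L[:4]))-os).ravel()],[.5,0,0])
r2=least_squares(lambda p:ci(p).ravel(),[.5,0,0])
p=r.x;print(r.x,r2.x);print(np.round(r.fun.reshape(-1,2),1))
print('bar',jig(p,[-.14,.042,.038]),'hinge',jig(p,[0,.042,.022]),'nest',jig(p,[.1,.042,.028]))
np.save('p.npy',p)
E
```

```text
[ 0.56502047  0.04031493 -0.03457525] [ 0.56507071  0.03969473 -0.03792385]
[[-0.1  0.6]
 [-0.4  0.6]
 [-0.6  0.2]
 [-0.4  0.2]
 [-0.2  0.6]
 [-0.4 -0.4]
 [ 0.  -0.2]
 [-0.3 -0.9]
 [ 0.  -0.3]
 [-0.7 -0.8]
 [-0.3 -0.3]
 [-0.7 -0.1]]
bar [[0.42655602 0.0871294  0.038     ]] hinge [[0.56647234 0.08228983 0.022     ]] nest [[0.66641258 0.078833   0.028     ]]
```

```bash
cat >> h.py <<'E'
from scipy.spatial.transform import Rotation as Ro
def row(pos,yaw=None,base=None):
    """tool-frame row from present pose to TCP pos, tool down, tool y at world angle yaw"""
    s=bot.state();R=np.array(s['tcp_rot']);P=np.array(s['position'])
    t=R.T@(np.array(pos)-P)/.8
    w=np.zeros(3)
    if yaw is not None:
        c,n=np.cos(yaw),np.sin(yaw);D=np.array([[-n,c,0],[c,n,0],[0,0,-1]]).T
        w=Ro.from_matrix(R.T@D).as_rotvec()/np.pi
    return np.round(np.r_[t,w],4)
E
python3 - <<'E'
from h import *
print(row([.235,.579,.40]),row([.4266,.0871,.40],-.036),row([.4266,.0871,.10],-.036))
E
```

```text
[ 2.000e-04  2.000e-04 -2.122e-01  0.000e+00  0.000e+00  0.000e+00] [-4.531e-01 -4.794e-01 -2.114e-01 -5.000e-04  3.000e-04  3.886e-01] [-4.532e-01 -4.787e-01  1.636e-01 -5.000e-04  3.000e-04  3.886e-01]
```

Emit:
carry_out(series=[{"tz": -0.07}, {"tz": -0.14}, {"tz": -0.21}, {"tx": -0.4531, "ty": -0.4794, "tz": -0.21, "wz": 0.3886, "gripper": 0.35}, {"tx": -0.4531, "ty": -0.4794, "tz": -0.21, "wz": 0.3886, "gripper": 0.35}, {"tx": -0.4531, "ty": -0.4794, "tz": -0.21, "wz": 0.3886, "gripper": 0.35}, {"tx": -0.4531, "ty": -0.4794, "tz": -0.21, "wz": 0.3886, "gripper": 0.35}, {"tx": -0.4531, "ty": -0.4794, "tz": -0.21, "wz": 0.3886, "gripper": 0.35}, {"tx": -0.4531, "ty": -0.4794, "tz": -0.21, "wz": 0.3886, "gripper": 0.35}, {"tx": -0.4531, "ty": -0.4794, "tz": -0.21, "wz": 0.3886, "gripper": 0.35}, {"tx": -0.4531, "ty": -0.4794, "tz": -0.21, "wz": 0.3886, "gripper": 0.35}, {"tx": -0.4531, "ty": -0.4794, "tz": -0.21, "wz": 0.3886, "gripper": 0.35}])

```text
schema error: expected keys tx, ty, tz, wx, wy, wz, gripper
```

Run:
```python
from h import *
s=bot.state();print(s['position'],s['gripper_width'],s['clock'])
print(row([.4266,.0871,.12],-.036),row([.4266,.0871,.07],-.036))
```

```text
[0.2349492  0.5785515  0.23027532] 0.08538515389746273 0.1
[-4.532e-01 -4.787e-01  1.386e-01 -5.000e-04  3.000e-04  3.886e-01] [-4.532e-01 -4.786e-01  2.011e-01 -5.000e-04  3.000e-04  3.886e-01]
```

All keys are required in every row.

Emit:
carry_out(series=[{"tx": 0, "ty": 0, "tz": -0.07, "wx": 0, "wy": 0, "wz": 0, "gripper": 1}, {"tx": 0, "ty": 0, "tz": -0.14, "wx": 0, "wy": 0, "wz": 0, "gripper": 1}, {"tx": 0, "ty": 0, "tz": -0.21, "wx": 0, "wy": 0, "wz": 0, "gripper": 1}, {"tx": -0.453, "ty": -0.479, "tz": -0.21, "wx": 0, "wy": 0, "wz": 0.389, "gripper": 0.35}, {"tx": -0.453, "ty": -0.479, "tz": -0.21, "wx": 0, "wy": 0, "wz": 0.389, "gripper": 0.35}, {"tx": -0.453, "ty": -0.479, "tz": -0.21, "wx": 0, "wy": 0, "wz": 0.389, "gripper": 0.35}, {"tx": -0.453, "ty": -0.479, "tz": -0.21, "wx": 0, "wy": 0, "wz": 0.389, "gripper": 0.35}, {"tx": -0.453, "ty": -0.479, "tz": -0.21, "wx": 0, "wy": 0, "wz": 0.389, "gripper": 0.35}, {"tx": -0.453, "ty": -0.479, "tz": -0.21, "wx": 0, "wy": 0, "wz": 0.389, "gripper": 0.35}, {"tx": -0.453, "ty": -0.479, "tz": -0.21, "wx": 0, "wy": 0, "wz": 0.389, "gripper": 0.35}, {"tx": -0.453, "ty": -0.479, "tz": -0.21, "wx": 0, "wy": 0, "wz": 0.389, "gripper": 0.35}, {"tx": -0.453, "ty": -0.479, "tz": -0.21, "wx": 0, "wy": 0, "wz": 0.389, "gripper": 0.35}])

```text
clock: 1.6
position: [0.4272, 0.0847, 0.3988]
tcp_rot: [[0.041, 0.999, -0.001], [0.999, -0.041, -0.001], [-0.001, -0.001, -1.0]]
contact_force: [0.6, 0.7, 0.0]
gripper_width: 0.03
gripper_force: 0.0
```

Run:
```python
from h import *
s=bot.state();print(s['position'],s['gripper_width'],s['clock'])
print(row([.4266,.0871,.09],-.036),row([.4266,.0871,.02],-.036))
```

```text
[0.42718667 0.08474956 0.39883751] 0.02997608450139624 1.6
[ 3.10e-03 -6.00e-04  3.86e-01 -2.00e-04  2.00e-04 -1.50e-03] [ 3.200e-03 -6.000e-04  4.735e-01 -2.000e-04  2.000e-04 -1.500e-03]
```

Emit:
carry_out(series=[{"tx": 0.003, "ty": -0.001, "tz": 0.1, "wx": 0, "wy": 0, "wz": -0.002, "gripper": 0.35}, {"tx": 0.003, "ty": -0.001, "tz": 0.17, "wx": 0, "wy": 0, "wz": -0.002, "gripper": 0.35}, {"tx": 0.003, "ty": -0.001, "tz": 0.24, "wx": 0, "wy": 0, "wz": -0.002, "gripper": 0.35}, {"tx": 0.003, "ty": -0.001, "tz": 0.31, "wx": 0, "wy": 0, "wz": -0.002, "gripper": 0.35}, {"tx": 0.003, "ty": -0.001, "tz": 0.36, "wx": 0, "wy": 0, "wz": -0.002, "gripper": 0.35}, {"tx": 0.003, "ty": -0.001, "tz": 0.4, "wx": 0, "wy": 0, "wz": -0.002, "gripper": 0.35}, {"tx": 0.003, "ty": -0.001, "tz": 0.42, "wx": 0, "wy": 0, "wz": -0.002, "gripper": 0.35}, {"tx": 0.003, "ty": -0.001, "tz": 0.44, "wx": 0, "wy": 0, "wz": -0.002, "gripper": 0.35}, {"tx": 0.003, "ty": -0.001, "tz": 0.46, "wx": 0, "wy": 0, "wz": -0.002, "gripper": 0.35}, {"tx": 0.003, "ty": -0.001, "tz": 0.472, "wx": 0, "wy": 0, "wz": -0.002, "gripper": 0.35}, {"tx": 0.003, "ty": -0.001, "tz": 0.472, "wx": 0, "wy": 0, "wz": -0.002, "gripper": 0.35}])

```text
clock: 2.98
position: [0.4256, 0.0901, 0.0212]
tcp_rot: [[0.031, 1.0, -0.001], [1.0, -0.031, -0.0], [-0.0, -0.001, -1.0]]
contact_force: [0.2, -0.3, -1.0]
gripper_width: 0.0299
gripper_force: 0.0
```

Emit:
carry_out(force=20, series=[{"tx": 0, "ty": 0, "tz": 0, "wx": 0, "wy": 0, "wz": 0, "gripper": 0.05}, {"tx": 0, "ty": 0, "tz": 0, "wx": 0, "wy": 0, "wz": 0, "gripper": 0.05}, {"tx": 0, "ty": 0, "tz": 0, "wx": 0, "wy": 0, "wz": 0, "gripper": 0.05}, {"tx": 0, "ty": 0, "tz": 0, "wx": 0, "wy": 0, "wz": 0, "gripper": 0.05}])

```text
clock: 3.48
position: [0.4278, 0.0901, 0.0227]
tcp_rot: [[0.031, 1.0, 0.004], [1.0, -0.031, 0.0], [0.0, 0.004, -1.0]]
contact_force: [5.5, 0.2, -1.7]
gripper_width: 0.009
gripper_force: 21.4
```

Run:
```python
from h import *
import cv2
s=bot.state();print(s['position'],s['gripper_width'],s['gripper_force'],s['clock'])
P=np.array(s['position']);p=np.load('p.npy')
u=np.array([np.cos(p[2]),np.sin(p[2]),0]);z=np.array([0,0,1]);R=np.array(s['tcp_rot'])
for th in np.r_[np.arange(.16,1.92,.16),1.88]:
    b=lambda t:.14*(-np.cos(t))+.016*np.sin(t), 
    bx=-.14*np.cos(th)+.016*np.sin(th);bz=.14*np.sin(th)+.016*np.cos(th)
    d=u*(bx+.14)+z*(bz-.016)
    print(round(th,2),np.round(R.T@d/.8,4))
cv2.imwrite('pics/w1.png',bot.grab_frame('wrist')[:,:,::-1])
```

```text
[0.42783394 0.09006974 0.0226849 ] 0.009007590528847422 21.367683112621307 3.475
0.16 [-0.      0.0055 -0.0276]
0.32 [-0.      0.0154 -0.054 ]
0.48 [-0.0001  0.0293 -0.0784]
0.64 [-1.000e-04  4.700e-02 -1.004e-01]
0.8 [-0.0002  0.0679 -0.1192]
0.96 [-0.0003  0.0915 -0.1345]
1.12 [-0.0004  0.1173 -0.1458]
1.28 [-0.0005  0.1446 -0.1528]
1.44 [-0.0006  0.1726 -0.1555]
1.6 [-0.0007  0.2007 -0.1536]
1.76 [-0.0008  0.2281 -0.1472]
1.88 [-0.0008  0.2478 -0.1397]
```

View pics/w1.png

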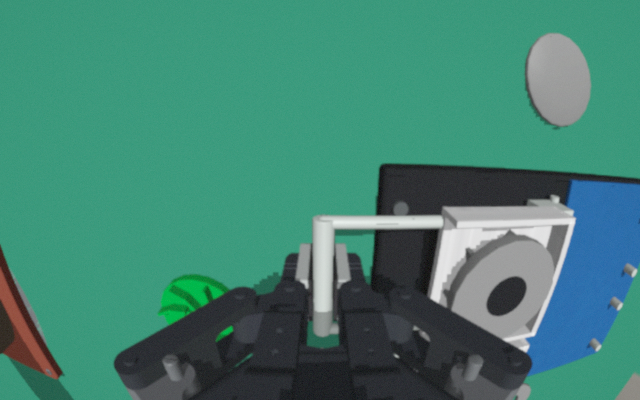

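The wrist view shows the bar held between the pads at (323,275), with the plain-backed impeller on this flap at (505,295). Next I'll swing the flap.

Emit:
carry_out(series=[{"tx": 0, "ty": 0.005, "tz": -0.014, "wx": 0, "wy": 0, "wz": 0, "gripper": 0.05}, {"tx": 0, "ty": 0.008, "tz": -0.0276, "wx": 0, "wy": 0, "wz": 0, "gripper": 0.05}, {"tx": 0, "ty": 0.013, "tz": -0.041, "wx": 0, "wy": 0, "wz": 0, "gripper": 0.05}, {"tx": 0, "ty": 0.018, "tz": -0.054, "wx": 0, "wy": 0, "wz": 0, "gripper": 0.05}, {"tx": 0, "ty": 0.0245, "tz": -0.0665, "wx": 0, "wy": 0, "wz": 0, "gripper": 0.05}, {"tx": 0, "ty": 0.032, "tz": -0.0784, "wx": 0, "wy": 0, "wz": 0, "gripper": 0.05}, {"tx": 0, "ty": 0.0405, "tz": -0.0897, "wx": 0, "wy": 0, "wz": 0, "gripper": 0.05}, {"tx": 0, "ty": 0.05, "tz": -0.1004, "wx": 0, "wy": 0, "wz": 0, "gripper": 0.05}, {"tx": 0, "ty": 0.06, "tz": -0.1103, "wx": 0, "wy": 0, "wz": 0, "gripper": 0.05}, {"tx": 0, "ty": 0.071, "tz": -0.1192, "wx": 0, "wy": 0, "wz": 0, "gripper": 0.05}, {"tx": 0, "ty": 0.0825, "tz": -0.1273, "wx": 0, "wy": 0, "wz": 0, "gripper": 0.05}, {"tx": 0, "ty": 0.0945, "tz": -0.1345, "wx": 0, "wy": 0, "wz": 0, "gripper": 0.05}])

```text
clock: 5.03
position: [0.5006, 0.0873, 0.1322]
tcp_rot: [[0.03, 1.0, -0.003], [1.0, -0.03, -0.001], [-0.001, -0.003, -1.0]]
contact_force: [-14.0, -2.1, 17.5]
gripper_width: 0.0086
gripper_force: 22.5
```

Emit:
carry_out(series=[{"tx": 0, "ty": 0.01, "tz": -0.008, "wx": 0, "wy": 0, "wz": 0, "gripper": 0.05}, {"tx": 0, "ty": 0.023, "tz": -0.0133, "wx": 0, "wy": 0, "wz": 0, "gripper": 0.05}, {"tx": 0, "ty": 0.036, "tz": -0.0172, "wx": 0, "wy": 0, "wz": 0, "gripper": 0.05}, {"tx": 0, "ty": 0.05, "tz": -0.0203, "wx": 0, "wy": 0, "wz": 0, "gripper": 0.05}, {"tx": 0, "ty": 0.064, "tz": -0.0222, "wx": 0, "wy": 0, "wz": 0, "gripper": 0.05}, {"tx": 0, "ty": 0.078, "tz": -0.023, "wx": 0, "wy": 0, "wz": 0, "gripper": 0.05}, {"tx": 0, "ty": 0.092, "tz": -0.0226, "wx": 0, "wy": 0, "wz": 0, "gripper": 0.05}, {"tx": 0, "ty": 0.106, "tz": -0.0211, "wx": 0, "wy": 0, "wz": 0, "gripper": 0.05}, {"tx": 0, "ty": 0.106, "tz": -0.0211, "wx": 0, "wy": 0, "wz": 0, "gripper": 0.05}])

```text
clock: 6.15
position: [0.5884, 0.0844, 0.1469]
tcp_rot: [[0.031, 1.0, 0.003], [1.0, -0.031, -0.001], [-0.001, 0.004, -1.0]]
contact_force: [2.4, -5.3, 1.5]
gripper_width: 0.0088
gripper_force: 21.3
```

Emit:
carry_out(series=[{"tx": 0, "ty": 0.007, "tz": 0.0013, "wx": 0, "wy": 0, "wz": 0, "gripper": 0.05}, {"tx": 0, "ty": 0.0138, "tz": 0.0027, "wx": 0, "wy": 0, "wz": 0, "gripper": 0.05}, {"tx": 0, "ty": 0.0207, "tz": 0.0045, "wx": 0, "wy": 0, "wz": 0, "gripper": 0.05}, {"tx": 0, "ty": 0.0274, "tz": 0.0064, "wx": 0, "wy": 0, "wz": 0, "gripper": 0.05}, {"tx": 0, "ty": 0.0373, "tz": 0.0099, "wx": 0, "wy": 0, "wz": 0, "gripper": 0.05}, {"tx": 0, "ty": 0.0463, "tz": 0.0135, "wx": 0, "wy": 0, "wz": 0, "gripper": 0.05}, {"tx": 0, "ty": 0.0463, "tz": 0.0135, "wx": 0, "wy": 0, "wz": 0, "gripper": 0.05}, {"tx": 0, "ty": 0.0463, "tz": 0.0135, "wx": 0, "wy": 0, "wz": 0, "gripper": 0.05}, {"tx": 0, "ty": 0.0463, "tz": 0.0135, "wx": 0, "wy": 0, "wz": 0, "gripper": 0.05}, {"tx": 0, "ty": 0.0463, "tz": 0.0135, "wx": 0, "wy": 0, "wz": 0, "gripper": 0.05}])

```text
clock: 7.4
position: [0.6242, 0.0833, 0.1357]
tcp_rot: [[0.031, 1.0, 0.002], [1.0, -0.031, -0.001], [-0.001, 0.002, -1.0]]
contact_force: [3.1, -5.4, -1.4]
gripper_width: 0.0092
gripper_force: 21.6
```

Run:
```python
from h import *
import cv2
a=[bot.grab_frame(n)[:,:,::-1] for n in('scene','top')]
b=cv2.resize(a[0][150:360,200:440],(640,560),interpolation=cv2.INTER_CUBIC)
cv2.imwrite('pics/s2.png',b);cv2.imwrite('pics/t2.png',a[1])
```

```text
(no output)
```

View pics/s2.png

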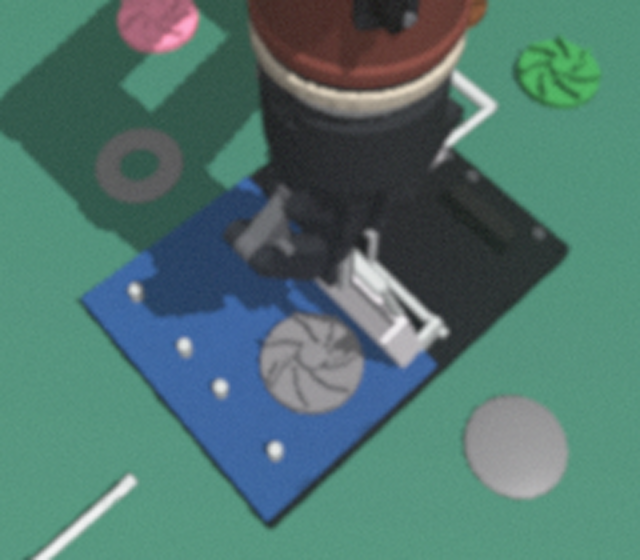

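The scene crop shows the impeller flat on the blue plate, vanes up, at crop pixel (312,363), which is full-frame (317,286), inside the left lane. I'll swing the flap back.

Emit:
carry_out(series=[{"tx": 0, "ty": -0.009, "tz": -0.004, "wx": 0, "wy": 0, "wz": 0, "gripper": 0.05}, {"tx": 0, "ty": -0.0181, "tz": -0.0069, "wx": 0, "wy": 0, "wz": 0, "gripper": 0.05}, {"tx": 0, "ty": -0.0317, "tz": -0.0106, "wx": 0, "wy": 0, "wz": 0, "gripper": 0.05}, {"tx": 0, "ty": -0.0455, "tz": -0.0133, "wx": 0, "wy": 0, "wz": 0, "gripper": 0.05}, {"tx": 0, "ty": -0.0595, "tz": -0.0148, "wx": 0, "wy": 0, "wz": 0, "gripper": 0.05}, {"tx": 0, "ty": -0.0736, "tz": -0.0152, "wx": 0, "wy": 0, "wz": 0, "gripper": 0.05}, {"tx": 0, "ty": -0.0876, "tz": -0.0144, "wx": 0, "wy": 0, "wz": 0, "gripper": 0.05}, {"tx": 0, "ty": -0.1016, "tz": -0.0125, "wx": 0, "wy": 0, "wz": 0, "gripper": 0.05}, {"tx": 0, "ty": -0.1154, "tz": -0.0094, "wx": 0, "wy": 0, "wz": 0, "gripper": 0.05}, {"tx": 0, "ty": -0.1289, "tz": -0.0055, "wx": 0, "wy": 0, "wz": 0, "gripper": 0.05}, {"tx": 0, "ty": -0.142, "tz": -0.0003, "wx": 0, "wy": 0, "wz": 0, "gripper": 0.05}, {"tx": 0, "ty": -0.1547, "tz": 0.0058, "wx": 0, "wy": 0, "wz": 0, "gripper": 0.05}])

```text
clock: 9.0
position: [0.4988, 0.0882, 0.1301]
tcp_rot: [[0.031, 1.0, -0.0], [1.0, -0.031, 0.001], [0.001, -0.0, -1.0]]
contact_force: [3.9, 0.5, 0.9]
gripper_width: 0.0092
gripper_force: 21.5
```

Emit:
carry_out(series=[{"tx": 0, "ty": -0.012, "tz": 0.0072, "wx": 0, "wy": 0, "wz": 0, "gripper": 0.05}, {"tx": 0, "ty": -0.0236, "tz": 0.0153, "wx": 0, "wy": 0, "wz": 0, "gripper": 0.05}, {"tx": 0, "ty": -0.034, "tz": 0.0243, "wx": 0, "wy": 0, "wz": 0, "gripper": 0.05}, {"tx": 0, "ty": -0.0445, "tz": 0.0341, "wx": 0, "wy": 0, "wz": 0, "gripper": 0.05}, {"tx": 0, "ty": -0.0535, "tz": 0.045, "wx": 0, "wy": 0, "wz": 0, "gripper": 0.05}, {"tx": 0, "ty": -0.0622, "tz": 0.0561, "wx": 0, "wy": 0, "wz": 0, "gripper": 0.05}, {"tx": 0, "ty": -0.069, "tz": 0.068, "wx": 0, "wy": 0, "wz": 0, "gripper": 0.05}, {"tx": 0, "ty": -0.076, "tz": 0.0805, "wx": 0, "wy": 0, "wz": 0, "gripper": 0.05}, {"tx": 0, "ty": -0.081, "tz": 0.0937, "wx": 0, "wy": 0, "wz": 0, "gripper": 0.05}, {"tx": 0, "ty": -0.086, "tz": 0.107, "wx": 0, "wy": 0, "wz": 0, "gripper": 0.05}, {"tx": 0, "ty": -0.089, "tz": 0.1207, "wx": 0, "wy": 0, "wz": 0, "gripper": 0.05}, {"tx": 0, "ty": -0.0905, "tz": 0.1345, "wx": 0, "wy": 0, "wz": 0, "gripper": 0.05}])

```text
clock: 10.5
position: [0.4278, 0.0901, 0.0234]
tcp_rot: [[0.031, 1.0, 0.001], [1.0, -0.031, 0.0], [0.0, 0.001, -1.0]]
contact_force: [-5.7, 1.0, 37.6]
gripper_width: 0.0087
gripper_force: 24.6
```

Emit:
carry_out(series=[{"tx": 0, "ty": 0, "tz": 0.001, "wx": 0, "wy": 0, "wz": 0, "gripper": 0.05}, {"tx": 0, "ty": 0, "tz": 0.002, "wx": 0, "wy": 0, "wz": 0, "gripper": 0.05}, {"tx": 0, "ty": 0, "tz": 0.002, "wx": 0, "wy": 0, "wz": 0, "gripper": 0.05}])

```text
clock: 10.88
position: [0.4278, 0.09, 0.0227]
tcp_rot: [[0.031, 1.0, 0.001], [1.0, -0.031, -0.0], [-0.0, 0.001, -1.0]]
contact_force: [-2.2, 2.1, 15.4]
gripper_width: 0.0086
gripper_force: 22.9
```

Emit:
carry_out(series=[{"tx": 0, "ty": 0, "tz": -0.002, "wx": 0, "wy": 0, "wz": 0, "gripper": 0.35}, {"tx": 0, "ty": 0, "tz": -0.002, "wx": 0, "wy": 0, "wz": 0, "gripper": 0.35}, {"tx": 0, "ty": 0, "tz": -0.002, "wx": 0, "wy": 0, "wz": 0, "gripper": 0.35}, {"tx": 0, "ty": 0, "tz": -0.002, "wx": 0, "wy": 0, "wz": 0, "gripper": 0.35}, {"tx": 0, "ty": 0, "tz": -0.03, "wx": 0, "wy": 0, "wz": 0, "gripper": 0.35}, {"tx": 0, "ty": 0, "tz": -0.09, "wx": 0, "wy": 0, "wz": 0, "gripper": 0.35}, {"tx": 0, "ty": 0, "tz": -0.16, "wx": 0, "wy": 0, "wz": 0, "gripper": 0.35}, {"tx": 0, "ty": 0, "tz": -0.2, "wx": 0, "wy": 0, "wz": 0, "gripper": 0.35}, {"tx": 0, "ty": 0, "tz": -0.2, "wx": 0, "wy": 0, "wz": 0, "gripper": 0.35}])

```text
clock: 12.0
position: [0.4294, 0.0901, 0.1846]
tcp_rot: [[0.031, 1.0, 0.006], [1.0, -0.031, 0.0], [0.0, 0.006, -1.0]]
contact_force: [-0.5, 0.4, -0.0]
gripper_width: 0.0298
gripper_force: 0.0
```

Run:
```python
from h import *
import cv2
s=bot.state();print(s['position'],s['contact_force'],s['joint_pos'],s['clock'])
a=[bot.grab_frame(n)[:,:,::-1] for n in('scene','top')]
sc=cv2.resize(a[0][160:350,215:435],(400,345),interpolation=cv2.INTER_CUBIC)
t=cv2.resize(a[1][95:275,205:335],(400,554),interpolation=cv2.INTER_CUBIC)
o=np.zeros((554,800,3),np.uint8);o[:345,:400]=sc;o[:,400:]=t
cv2.imwrite('pics/st3.png',o)
```

```text
[0.42941376 0.09006673 0.18461352] [-0.50857389  0.36389219 -0.0064395 ] [ 2.67271361e-02 -2.07403586e-01  2.04582981e+00 -1.27767251e-04
  1.29694045e+00  5.74903790e-02] 12.0
```

View pics/st3.png

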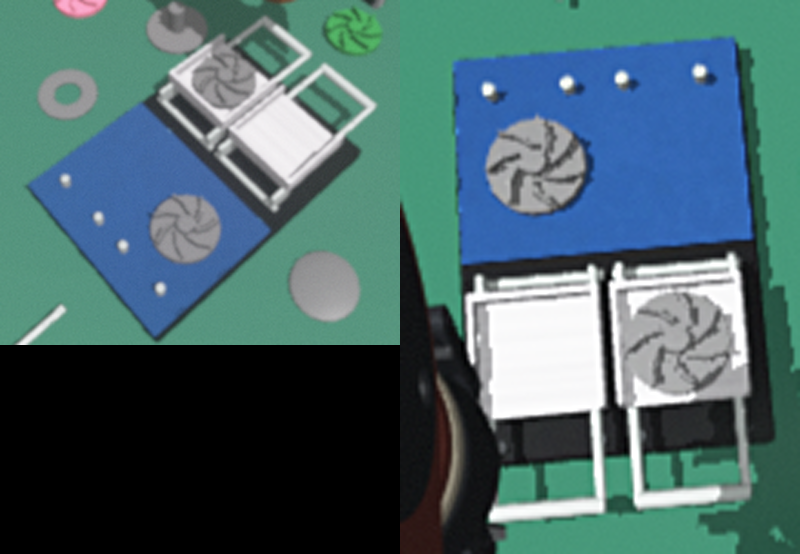

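The flap is down and flat. The impeller lies vanes up at top-view pixel (249.5,148.9) and scene pixel (316.8,285.4). Now I'll work out the push.

Run:
```python
from h import *
from scipy.optimize import least_squares
p=np.load('p.npy')
f=lambda q:np.r_[(proj('top',jig(p,[q[0],q[1],.031]))-[249.5,148.9]).ravel(),(proj('scene',jig(p,[q[0],q[1],.031]))-[316.8,285.4]).ravel()]
r=least_squares(f,[.08,.042]);print(r.x,r.fun)
for x in(.018,.10-.05): print(x,jig(p,[x,.042,.0]))
A=jig(p,[.015,.042,0])[0]
yaw=p[2]+np.pi/2
for z in(.185,.08,.026): print(row([A[0],A[1],z],yaw),row([A[0],A[1],z],yaw-np.pi))
u=jig(p,[1,0,0])-jig(p,[0,0,0]);print(u)
```

```text
[0.07256554 0.03977198] [-1.34628192 -0.99977015 -0.07438791 -1.41654613]
0.018 [[0.58446159 0.0816676  0.        ]]
0.05 [[0.61644246 0.08056141 0.        ]]
[-4.400e-03  1.933e-01 -5.100e-03 -1.000e-04 -1.000e-04 -4.988e-01] [-4.400e-03  1.933e-01 -5.100e-03 -1.000e-04  1.000e-04  5.012e-01]
[-4.300e-03  1.934e-01  1.262e-01 -1.000e-04 -1.000e-04 -4.988e-01] [-4.300e-03  1.934e-01  1.262e-01 -1.000e-04  1.000e-04  5.012e-01]
[-4.300e-03  1.934e-01  1.937e-01 -1.000e-04 -1.000e-04 -4.988e-01] [-4.300e-03  1.934e-01  1.937e-01 -1.000e-04  1.000e-04  5.012e-01]
[[ 0.99940234 -0.03456836  0.        ]]
```

Emit:
carry_out(series=[{"tx": -0.004, "ty": 0.07, "tz": 0, "wx": 0, "wy": 0, "wz": -0.06, "gripper": 0.24}, {"tx": -0.004, "ty": 0.14, "tz": 0, "wx": 0, "wy": 0, "wz": -0.12, "gripper": 0.24}, {"tx": -0.004, "ty": 0.197, "tz": 0, "wx": 0, "wy": 0, "wz": -0.18, "gripper": 0.24}, {"tx": -0.004, "ty": 0.197, "tz": 0, "wx": 0, "wy": 0, "wz": -0.24, "gripper": 0.24}, {"tx": -0.004, "ty": 0.197, "tz": 0, "wx": 0, "wy": 0, "wz": -0.3, "gripper": 0.24}, {"tx": -0.004, "ty": 0.197, "tz": 0, "wx": 0, "wy": 0, "wz": -0.36, "gripper": 0.24}, {"tx": -0.004, "ty": 0.197, "tz": 0, "wx": 0, "wy": 0, "wz": -0.42, "gripper": 0.24}, {"tx": -0.004, "ty": 0.197, "tz": 0, "wx": 0, "wy": 0, "wz": -0.48, "gripper": 0.24}, {"tx": -0.004, "ty": 0.197, "tz": 0.03, "wx": 0, "wy": 0, "wz": -0.499, "gripper": 0.24}, {"tx": -0.004, "ty": 0.197, "tz": 0.08, "wx": 0, "wy": 0, "wz": -0.499, "gripper": 0.24}, {"tx": -0.004, "ty": 0.197, "tz": 0.126, "wx": 0, "wy": 0, "wz": -0.499, "gripper": 0.24}, {"tx": -0.004, "ty": 0.197, "tz": 0.126, "wx": 0, "wy": 0, "wz": -0.499, "gripper": 0.24}])

```text
clock: 13.6
position: [0.58, 0.0819, 0.075]
tcp_rot: [[-0.999, 0.034, -0.011], [0.034, 0.999, -0.0], [0.011, -0.001, -1.0]]
contact_force: [1.2, 0.6, -0.2]
gripper_width: 0.0202
gripper_force: 0.0
```

Run:
```python
from h import *
p=np.load('p.npy');yaw=p[2]+np.pi/2
print(bot.state()['position'],bot.state()['gripper_width'])
for x in(.018,.05,.0605):print(row(jig(p,[x,.042,.024])[0],yaw))
```

```text
[0.57998532 0.08189892 0.07500585] 0.020239097446692587
[-0.0063 -0.0001  0.0637 -0.0002 -0.0036  0.0002]
[-0.0463 -0.0001  0.0632 -0.0002 -0.0036  0.0002]
[-0.0594 -0.0001  0.0631 -0.0002 -0.0036  0.0002]
```

Emit:
carry_out(series=[{"tx": 0, "ty": 0, "tz": 0.02, "wx": 0, "wy": -0.002, "wz": 0, "gripper": 0.24}, {"tx": 0, "ty": 0, "tz": 0.04, "wx": 0, "wy": -0.003, "wz": 0, "gripper": 0.24}, {"tx": 0, "ty": 0, "tz": 0.053, "wx": 0, "wy": -0.003, "wz": 0, "gripper": 0.24}, {"tx": 0, "ty": 0, "tz": 0.06, "wx": 0, "wy": -0.003, "wz": 0, "gripper": 0.24}, {"tx": 0, "ty": 0, "tz": 0.06, "wx": 0, "wy": -0.003, "wz": 0, "gripper": 0.24}])

```text
clock: 14.22
position: [0.5846, 0.082, 0.0324]
tcp_rot: [[-0.999, 0.034, 0.009], [0.034, 0.999, -0.0], [-0.009, -0.0, -1.0]]
contact_force: [0.1, 0.5, 1.3]
gripper_width: 0.0204
gripper_force: 0.0
```

Run:
```python
from h import *
p=np.load('p.npy');yaw=p[2]+np.pi/2
print(bot.state()['position'],bot.state()['contact_force'])
for x in(.018,.05,.0605):print(row(jig(p,[x,.042,.024])[0],yaw))
```

```text
[0.58460949 0.08198203 0.03244826] [0.1418846  0.45283811 1.32269684]
[ 0.0003 -0.0004  0.0106 -0.      0.0028  0.0002]
[-0.0397 -0.0004  0.0109 -0.      0.0028  0.0002]
[-0.0529 -0.0004  0.011  -0.      0.0028  0.0002]
```

Emit:
carry_out(series=[{"tx": 0, "ty": 0, "tz": 0.006, "wx": 0, "wy": 0.002, "wz": 0, "gripper": 0.24}, {"tx": 0, "ty": 0, "tz": 0.0095, "wx": 0, "wy": 0.003, "wz": 0, "gripper": 0.24}, {"tx": 0, "ty": 0, "tz": 0.0095, "wx": 0, "wy": 0.003, "wz": 0, "gripper": 0.24}])

```text
clock: 14.6
position: [0.5847, 0.082, 0.0249]
tcp_rot: [[-0.999, 0.034, -0.0], [0.034, 0.999, 0.0], [0.0, -0.0, -1.0]]
contact_force: [0.3, 0.1, 0.1]
gripper_width: 0.0203
gripper_force: 0.0
```

Emit:
carry_out(series=[{"tx": -0.005, "ty": 0, "tz": 0, "wx": 0, "wy": 0, "wz": 0, "gripper": 0.24}, {"tx": -0.01, "ty": 0, "tz": 0, "wx": 0, "wy": 0, "wz": 0, "gripper": 0.24}, {"tx": -0.015, "ty": 0, "tz": 0, "wx": 0, "wy": 0, "wz": 0, "gripper": 0.24}, {"tx": -0.02, "ty": 0, "tz": 0, "wx": 0, "wy": 0, "wz": 0, "gripper": 0.24}, {"tx": -0.025, "ty": 0, "tz": 0, "wx": 0, "wy": 0, "wz": 0, "gripper": 0.24}, {"tx": -0.03, "ty": 0, "tz": 0, "wx": 0, "wy": 0, "wz": 0, "gripper": 0.24}, {"tx": -0.035, "ty": 0, "tz": 0, "wx": 0, "wy": 0, "wz": 0, "gripper": 0.24}, {"tx": -0.04, "ty": 0, "tz": 0, "wx": 0, "wy": 0, "wz": 0, "gripper": 0.24}, {"tx": -0.044, "ty": 0, "tz": 0, "wx": 0, "wy": 0, "wz": 0, "gripper": 0.24}, {"tx": -0.048, "ty": 0, "tz": 0, "wx": 0, "wy": 0, "wz": 0, "gripper": 0.24}, {"tx": -0.048, "ty": 0, "tz": 0, "wx": 0, "wy": 0, "wz": 0, "gripper": 0.24}])

```text
clock: 15.98
position: [0.6235, 0.0807, 0.0252]
tcp_rot: [[-0.999, 0.034, 0.0], [0.034, 0.999, 0.0], [-0.0, 0.0, -1.0]]
contact_force: [-0.1, 0.1, -0.4]
gripper_width: 0.0208
gripper_force: 0.0
```

Run:
```python
from h import *
import cv2
p=np.load('p.npy');yaw=p[2]+np.pi/2
print(bot.state()['position'],bot.state()['contact_force'])
for x in(.0605,):print(row(jig(p,[x,.042,.024])[0],yaw))
a=bot.grab_frame('scene')[:,:,::-1]
cv2.imwrite('pics/s4.png',cv2.resize(a[180:350,220:440],(776,600),interpolation=cv2.INTER_CUBIC))
```

```text
[0.6234798  0.08066685 0.02519575] [-0.13519475  0.08628554 -0.42637276]
[-0.0043 -0.0004  0.0015  0.      0.0001  0.0002]
```

View pics/s4.png

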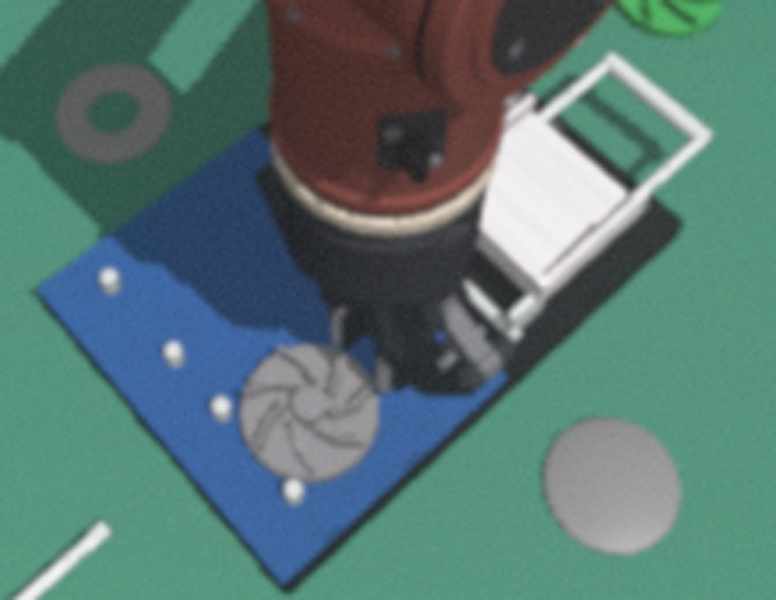

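The scene crop shows the impeller at (310,412), a few mm short of its pins at (221,405) and (293,488). I'll push slowly while watching the force.

Emit:
carry_out(series=[{"tx": -0.0015, "ty": 0, "tz": 0, "wx": 0, "wy": 0, "wz": 0, "gripper": 0.24}, {"tx": -0.003, "ty": 0, "tz": 0, "wx": 0, "wy": 0, "wz": 0, "gripper": 0.24}, {"tx": -0.0045, "ty": 0, "tz": 0, "wx": 0, "wy": 0, "wz": 0, "gripper": 0.24}, {"tx": -0.0045, "ty": 0, "tz": 0, "wx": 0, "wy": 0, "wz": 0, "gripper": 0.24}])

```text
clock: 16.52
position: [0.6266, 0.0805, 0.025]
tcp_rot: [[-0.999, 0.034, -0.001], [0.034, 0.999, -0.0], [0.001, -0.0, -1.0]]
contact_force: [-1.2, 0.5, 0.1]
gripper_width: 0.0206
gripper_force: 0.7
```

Emit:
carry_out(series=[{"tx": -0.001, "ty": 0, "tz": 0, "wx": 0, "wy": 0, "wz": 0, "gripper": 0.24}, {"tx": -0.002, "ty": 0, "tz": 0, "wx": 0, "wy": 0, "wz": 0, "gripper": 0.24}, {"tx": -0.002, "ty": 0, "tz": 0, "wx": 0, "wy": 0, "wz": 0, "gripper": 0.24}])

```text
clock: 16.9
position: [0.6273, 0.0804, 0.0245]
tcp_rot: [[-0.999, 0.034, -0.003], [0.034, 0.999, -0.0], [0.003, -0.0, -1.0]]
contact_force: [-5.0, -1.4, 2.7]
gripper_width: 0.0206
gripper_force: 2.7
```

The force climbed to 5 N, so the impeller is at the pins. One more small press, then I'll back off and lift.

Emit:
carry_out(series=[{"tx": -0.001, "ty": 0, "tz": 0, "wx": 0, "wy": 0, "wz": 0, "gripper": 0.24}, {"tx": -0.001, "ty": 0, "tz": 0, "wx": 0, "wy": 0, "wz": 0, "gripper": 0.24}])

```text
clock: 17.15
position: [0.6275, 0.0803, 0.0244]
tcp_rot: [[-0.999, 0.034, -0.004], [0.034, 0.999, -0.0], [0.004, -0.001, -1.0]]
contact_force: [-7.8, -1.1, 3.0]
gripper_width: 0.0204
gripper_force: 3.7
```

Emit:
carry_out(series=[{"tx": 0.005, "ty": 0, "tz": 0, "wx": 0, "wy": 0, "wz": 0, "gripper": 0.24}, {"tx": 0.02, "ty": 0, "tz": 0, "wx": 0, "wy": 0, "wz": 0, "gripper": 0.24}, {"tx": 0.03, "ty": 0, "tz": -0.01, "wx": 0, "wy": 0, "wz": 0, "gripper": 0.24}, {"tx": 0.03, "ty": 0, "tz": -0.08, "wx": 0, "wy": 0, "wz": 0, "gripper": 0.24}, {"tx": 0.03, "ty": 0, "tz": -0.15, "wx": 0, "wy": 0, "wz": 0, "gripper": 0.24}, {"tx": 0.1, "ty": 0, "tz": -0.22, "wx": 0, "wy": 0, "wz": 0, "gripper": 0.24}, {"tx": 0.17, "ty": 0, "tz": -0.25, "wx": 0, "wy": 0, "wz": 0, "gripper": 0.24}, {"tx": 0.24, "ty": 0, "tz": -0.25, "wx": 0, "wy": 0, "wz": 0, "gripper": 0.24}, {"tx": 0.24, "ty": 0, "tz": -0.25, "wx": 0, "wy": 0, "wz": 0, "gripper": 0.24}, {"tx": 0.24, "ty": 0, "tz": -0.25, "wx": 0, "wy": 0, "wz": 0, "gripper": 0.24}])

```text
clock: 18.4
position: [0.4378, 0.0871, 0.2262]
tcp_rot: [[-0.999, 0.034, 0.003], [0.034, 0.999, 0.0], [-0.003, 0.0, -1.0]]
contact_force: [-0.1, 0.4, -0.2]
gripper_width: 0.0205
gripper_force: 0.0
```

Run:
```python
from h import *
import cv2
print(bot.state()['position'],bot.state()['contact_force'],bot.state()['clock'])
a=[bot.grab_frame(n)[:,:,::-1] for n in('scene','top')]
sc=cv2.resize(a[0][170:350,220:420],(400,360),interpolation=cv2.INTER_CUBIC)
t=cv2.resize(a[1][100:220,215:315],(400,480),interpolation=cv2.INTER_CUBIC)
o=np.zeros((480,800,3),np.uint8);o[:360,:400]=sc;o[:,400:]=t
cv2.imwrite('pics/st5.png',o)
p=np.load('p.npy');c=jig(p,[.1,.042,.031])
print((proj('top',c)-[215,100])*4+[400,0],(proj('scene',c)-[220,170])*2)
```

```text
[0.43776761 0.08707778 0.22618047] [-0.11760497  0.40194584 -0.18115634] 18.4
[[524.86269057 138.11187777]] [[169.27139086 252.43723097]]
```

View pics/st5.png

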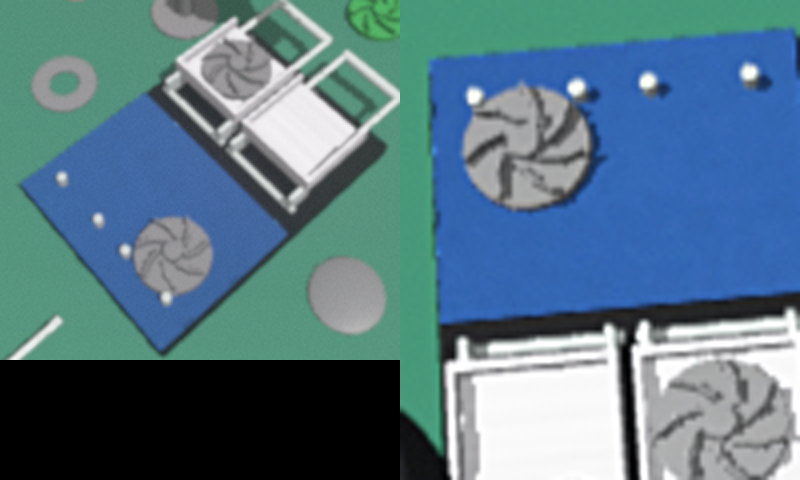

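The impeller is against the left pin. The right one may have a gap of about 1 mm, so I'll measure it precisely by segmentation.

Run:
```python
from h import *
import cv2
from scipy.optimize import least_squares
a=np.mean([bot.grab_frame('top').astype(float) for _ in range(6)],0)
h=cv2.resize(a[100:170,215:315],None,fx=8,fy=8,interpolation=cv2.INTER_CUBIC)
R,G,B=h[...,0],h[...,1],h[...,2]
sat=(h.max(2)-h.min(2))
print('grey',h[8*36,8*31],'blue',h[8*55,8*50],'pin',h[8*22,8*44])
# red channel: blue plate low, impeller ~140, pins ~230
def cen(mask):
    n,l,s,c=cv2.connectedComponentsWithStats(mask.astype(np.uint8));
    return [(s[i,4]/64,(c[i]+.5)/8-.5+[215,100],s[i,:4]/8) for i in range(1,n) if s[i,4]>150]
pins=cen(R>185)
for x in pins:print('pin',x)
m=(R-B>-30)&(R>70)
for x in cen(m):
    if x[0]>300:print('imp',x)
c,_=cv2.findContours(m.astype(np.uint8),cv2.RETR_EXTERNAL,cv2.CHAIN_APPROX_NONE)
# rim fit: circle of r=31mm at z about .031 projected, lower half of contour free of pins/shadow
p=np.load('p.npy')
for k in c:
    k=(k[:,0]+.5)/8-.5+[215,100]
    if len(k)>300 : print(cv2.fitEllipse(np.float32(k)),len(k))
pt=np.array([[.1247,.0667,.031],[.1247,.0173,.031],[.1247,-.0173,.031],[.1247,-.0667,.031],[.1,.042,.033]])
print('pred',proj('top',jig(p,pt)))
t=np.linspace(0,2*np.pi,200)[:-1]
print('pred ell',[cv2.fitEllipse(np.float32(proj('top',jig(p,np.c_[.1+.031*np.cos(t),.042+.031*np.sin(t),0*t+z])))) for z in (.024,.036)])
```

```text
grey [168.29545955 168.6997819  169.19251086] blue [ 51.53057503 104.58509945 180.40341149] pin [261.887738   259.87880901 252.26493147]
pin (np.float64(10.4375), array([301.83458084, 117.6686003 ]), array([85.5  , 16.375,  3.75 ,  3.625]))
pin (np.float64(10.296875), array([276.41872155, 119.84816009]), array([60.125, 18.5  ,  3.75 ,  3.625]))
pin (np.float64(10.953125), array([258.61403352, 121.45319187]), array([42.125, 20.125,  4.   ,  3.75 ]))
pin (np.float64(10.09375), array([233.06946594, 123.61010062]), array([17.   , 22.375,  3.375,  3.625]))
imp (np.float64(747.265625), array([246.20702953, 136.35161657]), array([16.125, 21.375, 31.75 , 31.   ]))
((245.9611053466797, 136.1614532470703), (30.406103134155273, 32.92552185058594), 117.90180206298828) 778
pred [[232.79725832 123.71314386]
 [258.24708796 121.43375384]
 [276.03557008 119.8405452 ]
 [301.38076802 117.57052642]
 [246.01003634 134.13690055]]
pred ell [((246.92213439941406, 136.0125274658203), (29.887344360351562, 32.10569381713867), 72.3414077758789), ((245.6947021484375, 133.68295288085938), (30.336193084716797, 32.6378059387207), 72.43584442138672)]
```

Run:
```python
from h import *
import cv2
from scipy.optimize import least_squares
p=np.load('p.npy')
out=[]
t=np.linspace(0,2*np.pi,361)[:-1]
for n,(x0,y0,x1,y1) in (('top',(215,100,315,170)),('scene',(230,250,345,335))):
    a=np.mean([bot.grab_frame(n).astype(float) for _ in range(6)],0)
    h=cv2.resize(a[y0:y1,x0:x1],None,fx=8,fy=8,interpolation=cv2.INTER_CUBIC)
    R,B=h[...,0],h[...,2]
    m=(R-B>-60).astype(np.uint8)
    L=[[.1247,.0667,.031],[.1247,.0173,.031]]
    c0=proj(n,jig(p,[.0985,.042,.026]))[0]
    k=[(k[:,0]+.5)/8-.5+[x0,y0] for k in cv2.findContours(m,cv2.RETR_LIST,cv2.CHAIN_APPROX_NONE)[0]]
    k=min((q for q in k if len(q)>300),key=lambda q:np.linalg.norm(np.mean(q,0)-c0))
    pins=proj(n,jig(p,L))
    # keep contour points whose jig bearing (plane z=.026) is away from pins: |bearing|>75deg
    def sil(q,z):return proj(n,jig(p,np.c_[q[0]+.031*np.cos(t),q[1]+.031*np.sin(t),0*t+z]))
    def model(q):return cv2.convexHull(np.float32(np.r_[sil(q,.020),sil(q,.028)])).reshape(-1,1,2)
    hullc=sil([.1,.042],.026);
    from scipy.spatial import cKDTree
    _,i=cKDTree(hullc).query(k);ang=t[i]
    k=k[(np.cos(ang)<0.2)]
    out.append((n,k,model,))
    r=least_squares(lambda q:[cv2.pointPolygonTest(model(q),tuple(map(float,v)),True) for v in k[::4]],[.1,.042],diff_step=1e-3,loss='soft_l1',f_scale=.3)
    print(n,len(k),r.x,np.std(r.fun))
```

```text
Traceback (most recent call last):
  File "h.py", line 4, in proj
    c=bot.camera_info(n);P=np.atleast_2d(P);T=c['camera_from_world'];q=(P@T[:3,:3].T+T[:3,3])@c['intrinsics'].T
ValueError: time passes only in moves, steps and waits
```

Time can't advance inside that fit. I'll settle it mechanically: a second push with shut fingers gives a flat face, so the impeller can centre itself between the pins.

Run:
```python
from h import *
p=np.load('p.npy');yaw=p[2]+np.pi/2
for x,z in((.03,.12),(.03,.024),(.057,.024)):print(row(jig(p,[x,.042,z])[0],yaw))
print(bot.state()['clock'])
```

```text
[-1.991e-01 -4.000e-04  1.313e-01 -0.000e+00 -1.000e-04  2.000e-04]
[-1.991e-01 -4.000e-04  2.513e-01 -0.000e+00 -1.000e-04  2.000e-04]
[-2.328e-01 -4.000e-04  2.513e-01 -0.000e+00 -1.000e-04  2.000e-04]
19.1
```

Emit:
carry_out(series=[{"tx": -0.07, "ty": 0, "tz": 0.02, "wx": 0, "wy": 0, "wz": 0, "gripper": 0}, {"tx": -0.14, "ty": 0, "tz": 0.06, "wx": 0, "wy": 0, "wz": 0, "gripper": 0}, {"tx": -0.199, "ty": 0, "tz": 0.1, "wx": 0, "wy": 0, "wz": 0, "gripper": 0}, {"tx": -0.199, "ty": 0, "tz": 0.131, "wx": 0, "wy": 0, "wz": 0, "gripper": 0}, {"tx": -0.199, "ty": 0, "tz": 0.18, "wx": 0, "wy": 0, "wz": 0, "gripper": 0}, {"tx": -0.199, "ty": 0, "tz": 0.22, "wx": 0, "wy": 0, "wz": 0, "gripper": 0}, {"tx": -0.199, "ty": 0, "tz": 0.24, "wx": 0, "wy": 0, "wz": 0, "gripper": 0}, {"tx": -0.199, "ty": 0, "tz": 0.25, "wx": 0, "wy": 0, "wz": 0, "gripper": 0}, {"tx": -0.21, "ty": 0, "tz": 0.25, "wx": 0, "wy": 0, "wz": 0, "gripper": 0}, {"tx": -0.22, "ty": 0, "tz": 0.25, "wx": 0, "wy": 0, "wz": 0, "gripper": 0}, {"tx": -0.228, "ty": 0, "tz": 0.25, "wx": 0, "wy": 0, "wz": 0, "gripper": 0}, {"tx": -0.228, "ty": 0, "tz": 0.25, "wx": 0, "wy": 0, "wz": 0, "gripper": 0}])

```text
clock: 20.6
position: [0.6207, 0.0807, 0.0259]
tcp_rot: [[-0.999, 0.034, 0.002], [0.034, 0.999, -0.0], [-0.002, 0.0, -1.0]]
contact_force: [-0.5, 0.2, -0.9]
gripper_width: -0.0001
gripper_force: 0.0
```

Emit:
carry_out(series=[{"tx": -0.0015, "ty": 0, "tz": 0, "wx": 0, "wy": 0, "wz": 0, "gripper": 0}, {"tx": -0.003, "ty": 0, "tz": 0, "wx": 0, "wy": 0, "wz": 0, "gripper": 0}, {"tx": -0.0045, "ty": 0, "tz": 0, "wx": 0, "wy": 0, "wz": 0, "gripper": 0}, {"tx": -0.006, "ty": 0, "tz": 0, "wx": 0, "wy": 0, "wz": 0, "gripper": 0}, {"tx": -0.006, "ty": 0, "tz": 0, "wx": 0, "wy": 0, "wz": 0, "gripper": 0}])

```text
clock: 21.22
position: [0.6243, 0.0807, 0.0251]
tcp_rot: [[-0.999, 0.034, -0.0], [0.034, 0.999, -0.0], [0.0, -0.0, -1.0]]
contact_force: [-0.7, 0.1, 0.7]
gripper_width: 0.0004
gripper_force: 0.2
```

Emit:
carry_out(series=[{"tx": -0.001, "ty": 0, "tz": 0, "wx": 0, "wy": 0, "wz": 0, "gripper": 0}, {"tx": -0.002, "ty": 0, "tz": 0, "wx": 0, "wy": 0, "wz": 0, "gripper": 0}, {"tx": -0.003, "ty": 0, "tz": 0, "wx": 0, "wy": 0, "wz": 0, "gripper": 0}, {"tx": -0.003, "ty": 0, "tz": 0, "wx": 0, "wy": 0, "wz": 0, "gripper": 0}])

```text
clock: 21.72
position: [0.625, 0.0804, 0.0246]
tcp_rot: [[-0.999, 0.034, -0.004], [0.034, 0.999, -0.0], [0.004, -0.0, -1.0]]
contact_force: [-6.9, -1.5, 3.3]
gripper_width: -0.0001
gripper_force: 3.5
```

Emit:
carry_out(series=[{"tx": -0.001, "ty": 0, "tz": 0, "wx": 0, "wy": 0, "wz": 0, "gripper": 0}, {"tx": -0.002, "ty": 0, "tz": 0, "wx": 0, "wy": 0, "wz": 0, "gripper": 0}, {"tx": -0.002, "ty": 0, "tz": 0, "wx": 0, "wy": 0, "wz": 0, "gripper": 0}])

```text
clock: 22.1
position: [0.6253, 0.0804, 0.0244]
tcp_rot: [[-0.999, 0.034, -0.007], [0.034, 0.999, -0.0], [0.007, -0.001, -1.0]]
contact_force: [-10.9, -1.8, 7.6]
gripper_width: 0.0
gripper_force: 5.8
```

It stops stiffly at 11 N with only 1.8 N sideways, so both pins are carrying load. I'll back off and take a last look.

Emit:
carry_out(series=[{"tx": 0.005, "ty": 0, "tz": 0, "wx": 0, "wy": 0, "wz": 0, "gripper": 0}, {"tx": 0.015, "ty": 0, "tz": 0, "wx": 0, "wy": 0, "wz": 0, "gripper": 0}, {"tx": 0.03, "ty": 0, "tz": 0, "wx": 0, "wy": 0, "wz": 0, "gripper": 0}, {"tx": 0.03, "ty": 0, "tz": -0.08, "wx": 0, "wy": 0, "wz": 0, "gripper": 0}, {"tx": 0.03, "ty": 0, "tz": -0.15, "wx": 0, "wy": 0, "wz": 0, "gripper": 0}, {"tx": 0.1, "ty": 0, "tz": -0.22, "wx": 0, "wy": 0, "wz": 0, "gripper": 0}, {"tx": 0.17, "ty": 0, "tz": -0.25, "wx": 0, "wy": 0, "wz": 0, "gripper": 0}, {"tx": 0.24, "ty": 0, "tz": -0.25, "wx": 0, "wy": 0, "wz": 0, "gripper": 0}, {"tx": 0.24, "ty": 0, "tz": -0.25, "wx": 0, "wy": 0, "wz": 0, "gripper": 0}, {"tx": 0.24, "ty": 0, "tz": -0.25, "wx": 0, "wy": 0, "wz": 0, "gripper": 0}])

```text
clock: 23.35
position: [0.4367, 0.0871, 0.2257]
tcp_rot: [[-0.999, 0.034, 0.002], [0.034, 0.999, 0.0], [-0.002, 0.0, -1.0]]
contact_force: [0.9, -0.6, 0.6]
gripper_width: -0.0
gripper_force: 0.0
```

Run:
```python
from h import *
import cv2
from scipy.optimize import least_squares
CI={n:bot.camera_info(n) for n in('top','scene')}
def proj(n,P):
    c=CI[n];P=np.atleast_2d(P);T=c['camera_from_world'];q=(P@T[:3,:3].T+T[:3,3])@c['intrinsics'].T
    return q[:,:2]/q[:,2:]
p=np.load('p.npy')
fr={n:np.mean([bot.grab_frame(n).astype(float) for _ in range(4)],0) for n in CI}
sc=cv2.resize(fr['scene'][240:340,250:350],(400,400),interpolation=cv2.INTER_CUBIC)
t_=cv2.resize(fr['top'][105:205,215:315],(400,400),interpolation=cv2.INTER_CUBIC)
cv2.imwrite('pics/end.png',np.clip(np.hstack([sc,t_]),0,255)[:,:,::-1])
t=np.linspace(0,2*np.pi,361)[:-1]
for n,(x0,y0,x1,y1) in (('top',(215,100,315,170)),('scene',(230,250,345,335))):
    h=cv2.resize(fr[n][y0:y1,x0:x1],None,fx=8,fy=8,interpolation=cv2.INTER_CUBIC)
    m=(h[...,0]-h[...,2]>-60).astype(np.uint8)
    sil=lambda q,z:proj(n,jig(p,np.c_[q[0]+.031*np.cos(t),q[1]+.031*np.sin(t),0*t+z]))
    model=lambda q:cv2.convexHull(np.float32(np.r_[sil(q,.020),sil(q,.028)])).reshape(-1,1,2)
    H=sil([.1,.042],.025)
    k=np.vstack([(k[:,0]+.5)/8-.5+[x0,y0] for k in cv2.findContours(m,cv2.RETR_EXTERNAL,cv2.CHAIN_APPROX_NONE)[0]])
    d=np.linalg.norm(k[:,None]-H[None],axis=2);i=d.argmin(1)
    k=k[(d.min(1)<4)&(np.cos(t[i])<.2)]
    r=least_squares(lambda q:[cv2.pointPolygonTest(model(q),tuple(map(float,v)),True) for v in k[::4]],[.1,.042],diff_step=1e-3,loss='soft_l1',f_scale=.3)
    print(n,len(k),r.x,np.std(r.fun))
print(bot.state()['clock'],bot.state()['contact_force'])
```

```text
top 435 [0.09901402 0.04208918] 0.21633391434866062
scene 532 [0.09755024 0.04225836] 0.2839216904388936
23.75 [ 0.47686402 -0.33970706  0.25659298][ WARN:0@12.731] global loadsave.cpp:1063 imwrite_ Unsupported depth image for selected encoder is fallbacked to CV_8U.
```

View pics/end.png

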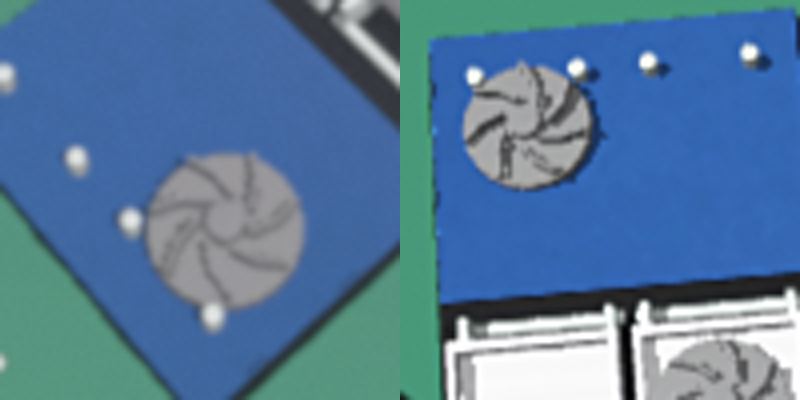

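The final view shows the impeller flat with its vanes up, touching the pins at (130,221) and (212,314) in the scene half. The fit centres it to about 0.2 mm across the lane, and the flap is down. Handing in.

```bash
python3 -c "
from station import bot
print(bot.close_job())"
```

```text
the job is handed in; nothing more can be done
None
```

I tipped the left impeller vanes-up onto the plate, laid its flap back down flat, and slid the impeller against both stop pins, then handed the job in at about 24 s; the right impeller and flap were left alone, and no verdict came back.

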